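# Refit the receipt printer's paper-bay cover

### The arm

A 6-joint arm with a two-finger parallel gripper is mounted at the origin on the work surface. World frame = base frame: x ahead of the robot, y to its left, z up, the work surface at z = 0. Lengths are in mm, angles in rad, forces in N, time in s.
With the tool pointing down it reaches from about 350 to 975 mm from the base axis. Payload 7.1 kg.
Tool frame: the origin (TCP) lies at the very end of the fingers, on their centre line; the grasp point (between the pads) lies ctrl.hold_point_z behind it (ctrl.hold_point_z is the distance from the TCP to the grasp point, in mm); z points along the fingers, y is the line along which they close (so a half turn about z gives the same grasp; the last joint's range is limited). The gripper opens to 88 mm and grips with 3 to 60 N. Pads are 20 mm wide; open, the fingers measure 115 mm over their backs; the gripper's body (75 mm by 178 mm) begins 61 mm behind the grasp point.
Start: joints at [1.232, 0.423, 1.63, -0, 1.089, -0.019], TCP at [196.453, 593.305, 202.075] pointing down, gripper open.
Joint ranges: [-3, 3], [-0.9, 2.11], [0.09, 2.58], [-1.31, 4.45], [0.11, 2.69], [-2.54, 2.54]. Speed limits (rad/s): [2.39, 2.39, 3.01, 3.14, 3.14, 3.14].

### API

Orientations are given as a rotation vector (axis times angle).
In Python, from workcell import ctrl gives the robot as it stands. The module is installed in compiled form; this text tells all that it offers.
- The arm moves only by the shell command python3 -m creep 'ROWS'. ROWS is JSON, a list of rows, each an object with "translation": the shift along the tool's x, y, z in mm, a list of three; "angular": the turn, a rotation vector about the tool's x, y, z in rad, a list of three; "jaw": the opening, from 0 (shut) to 1 (fully open). A call has exactly 8 rows; each row is the pose to reach, as a shift and turn from the pose commanded when the call began, along the tool's axes at that moment; what a row does not reach only later rows make up. A row lasts 1/8 s, in which the tool goes at most 62.5 mm and 10.7 degrees, less where a joint would pass 70% of its speed; a pose out of reach is approached as far as the arm can. A call with a gripper value outside its range is refused whole. The fingers move at their own pace and stop on an object; the grip force is fixed at half the most. Time passes only in rows, so rows that repeat a pose let the fingers close, or fill a call up. It gives the time, the measured TCP pose, the force, the opening and the grip force at its end, in the units of the state.
- ctrl.get_obs(): the state, without advancing time (a new reading comes with each control period).
- ctrl.get_image(name): name is "scene" or "top" or "wrist"; returns the picture (420x560x3 uint8, red, green, blue); there is no depth.
- ctrl.camera_info(name): a dict with "camera_matrix" (3x3 intrinsics, pixels), "world_from_camera" (4x4, takes a point from camera to world coordinates). Camera axes: x right, y up, looking along -z (the intrinsics and any distortion apply to the point x, -y, -z); pixel columns grow to the right and rows downward; lengths in mm; the calibration is good to about 2 mm. A picture is of the moment at which its call begins: read the wrist's pose just before it. camera_info takes no time and is no camera call; for the wrist camera it gives the pose at the moment of the call.
- ctrl.close_job(): hands the job in; it is judged then, once.
Trained networks look in the newest picture that a camera, given by its name, has taken for a name from the list of things; names that differ only in an ending like _2 or _b are one class to them, and where a whole thing is asked for, a point or a joint stands for the part that bears it (a point fixed in the world has none). Each returns a list of dicts, best first, with "score" (0 to 1); they miss things now and then, are a little off and sometimes report something else, mostly with a low value. They report only what shows in the picture. A call takes as long as a camera call. They do not tell look-alikes from the thing itself.
- ctrl.look_for(camera, label): "rect" ([left, top, right, bottom] in pixels, round what is visible of it).
The state is a dict: "t": time; "qpos": joint angles; "qvel": joint speeds; "joint_torque": joint torques, N m; "ee_pos": TCP position; "orientation": TCP orientation; "ft_force": force on the tool from outside, world axes, zero at the start; "moment": the same for the moment, N m; "width": finger opening in mm; "grasp_force": force on a finger pad.
Only numpy, scipy, OpenCV 4.12 (cv2) and the standard library are available. Lean on these libraries where they do the work, as an engineer would, in place of code of your own. Each camera call takes 0.05 s, during which the arm holds its last target. There are 200 camera calls.

### The job

The takeaway's receipt printer has a fresh roll in and needs its cover back on. Lift the cover out of the wooden stand and lay it down flat on the counter with its blue rib up, let go, then take it again by the rib, hook its blue front lip into the slot at the printer's front and swing the rear down until it snaps flat under the orange catch. Leave everything else on the counter where it stands.

Things in the scene. Friction and masses are not known exactly. Their poses are not given: they have to be found in the camera images.
- printer: Receipt printer, grey, fixed: 180 mm long (x -85 to +95), 112 wide, top 70 mm above the counter. Origin on the counter; +x from its front (paper exit, slot) to its rear (catch), z up. The open bay in its top, 67 mm wide, runs from x=-45 (rear edge of the white bridge, 3 mm thick, top flush with the printer's) to x=+58 (rear wall). The paper roll in it stays below z=55.
- slot (a point): Mouth of the slot: middle of the bridge's rear lower edge, 3 mm below the printer's top. Axes as the printer's; the lip enters under the bridge towards -x, into a pocket 14 mm deep and 67 mm wide, open down to the bay floor.
- seat (a point): Where cover_center lies when the cover is home, flush (51.5 mm behind the bridge's edge); play 1.5 mm each way in x and y. Axes as the printer's. The cover then rests on ledges along both bay sides: 6 mm wide, tops 8 mm below the printer's top, starting 6 mm behind the bridge's edge.
- catch (a joint): Orange spring catch on the printer behind the bay, 24 mm wide, 11.5 mm high above its top: 0 = fully out, grows in metres (to 0.009) as pushed to printer +x; spring 2.8 N plus 0.7 N per mm. The cover's rear edge, going down, pushes back its sloping face (60 degrees from level); it springs out over the flat cover. Pressing the cover's rear past it takes 4 to 12 N.
- catch_nose (a point): Tip of the catch: with the catch out it reaches 5 mm into the bay, its underside 0.8 mm above the printer's top.
- cover_center (a point): Centre (half-way through) of the loose cover, 60 g: white plate 100 (x) by 64 (y) by 8 mm (z). z points out of the outer face, which has a blue grip rib in its middle: 36 mm along x, 12 wide, 16 high. The -x end is the front, with the lip. At the start it stands in the wooden stand on a long side, y up, x along the stand's x, upper side 72 mm above the counter, and lifts straight out.
- lip (a point): Middle of the tip of the cover's lip: 50 mm wide, 3.5 mm thick, 8 mm beyond the plate's front end, flush with the plate's underside (this point 1.75 mm above the underside). Axes as the cover's.
- cover: The same loose cover; origin at the centre of its underside, axes as cover_center.
- holder: Wooden stand, fixed: base 130 (x) by 60 (y) by 8 mm, with two pairs of posts, 14 mm along x, to 34 mm above the counter, at x = -38 and +38 mm, leaving a 10 mm gap along x at y = 0. Origin centre of underside.
- spare_roll_center (a point): Spare paper roll, white, 48 mm across, 57 mm tall, standing loose: bystander; this is its centre.
- card_terminal: Card terminal, black and grey, 165 by 78 by 50 mm, loose: bystander; origin centre of underside.
- pen_pot: Black pen pot, 76 mm across, 90 mm tall with pens to 150 mm: bystander; origin centre of underside.
- ketchup: Red sauce bottle, 56 mm across, 170 mm tall: bystander; origin centre of underside.
- mustard: Yellow sauce bottle, 56 mm across, 170 mm tall: bystander; origin centre of underside.
- pickles: Green jar, 68 mm across, 100 mm tall: bystander; origin centre of underside.
- salt: Glass salt shaker, 48 mm across, 85 mm tall: bystander; origin centre of underside.
There are look-alikes about, which are no part of the job. Leave any green look-alike of the cover alone.

How it is judged (in metres and radians):
On the way, in this order (a step that is already met when the one before it is completed fails the run):
1. the cover lies flat on the counter, rib up, let go (angle between cover's own z axis and vertical below 0.1 rad and height (world z) of cover_center below 0.012 m and contact force between the fingers and cover below 0.2 N and linear speed of cover below 0.02 m/s), for 0.2 s.
2. the lip is hooked in the slot with the cover's rear still up (x of lip in the frame of slot between -0.015 and -0.003 m and z of lip in the frame of slot between -0.025 and -0.001 m and y of lip in the frame of slot between -0.006 and 0.006 m and angle between cover's own z axis and vertical above 0.05 rad), for 0.1 s.
At the end, for the whole second after the job is handed in: The cover lies still in the bay, lip under the bridge, flat within 2 degrees, its centre within 4 mm of its seat and not more than 2 mm proud, and the catch has sprung fully out over it (within 1.5 mm) (angle between cover's own z axis and vertical below 0.035 rad and distance between cover_center and seat below 0.004 m and z of cover_center in the frame of seat below 0.002 m and x of lip in the frame of slot below -0.003 m and z of lip in the frame of slot below -0.001 m and value of joint catch below 0.0015 m and linear speed of cover below 0.01 m/s); the robot touches nothing.
It fails at once if a bystander was pushed more than 25 mm away (distance of any of spare_roll_center, card_terminal, pen_pot, ketchup, mustard, pickles, salt from where it was at the start of the episode above 0.025 m).
It also fails if it takes over 64 s, if anything falls off the work surface, if the arm or the gripper's body presses on something with over 40 N, if the wrist force passes 120 N, or if a joint passes its speed limit or range.

## Working session

There is one attempt and no reset: what is moved stays moved. The work goes in short steps, Python scripts to look and compute and a shell command to move; the robot and the scene stay as the last step left them, time stands still between calls to the robot, and variables do not carry over. Pictures are saved under pics/ and viewed, at most 10 in all, crops included, and the job is handed in when it is done.

```bash
mkdir -p pics; cat > h.py <<'E'
import numpy as np, cv2
from scipy.spatial.transform import Rotation as R
from workcell import ctrl
def snap(n,f=None):
    im=ctrl.get_image(n); 
    if f: cv2.imwrite('pics/'+f,im[:,:,::-1])
    return im
def ray(cam,uv,z):
    c=ctrl.camera_info(cam);K=np.array(c["camera_matrix"]);T=np.array(c["world_from_camera"])
    p=np.linalg.inv(K)@np.array([uv[0],uv[1],1.]);d=T[:3,:3]@np.array([p[0],-p[1],-p[2]])
    o=T[:3,3];return o+d*(z-o[2])/d[2]
def proj(cam,P):
    c=ctrl.camera_info(cam);K=np.array(c["camera_matrix"]);T=np.array(c["world_from_camera"])
    q=(np.asarray(P,float)-T[:3,3])@T[:3,:3];q=q*[1,-1,-1];u=q@K.T;return u[...,:2]/u[...,2:]
E
python3 - <<'E'
from h import *
print({k:np.round(v,3) for k,v in ctrl.get_obs().items()}, ctrl.hold_point_z)
for c in ("top","scene"):
    snap(c,c+'1.png'); i=ctrl.camera_info(c); print(c,i)
    for l in ("printer","catch","cover","holder","lip","spare_roll_center","card_terminal","pen_pot"):
        print(l,[(round(d['score'],2),np.round(d['rect'])) for d in ctrl.look_for(c,l)[:3]])
E
```

```text
{'t': np.float64(0.0), 'qpos': array([ 1.232,  0.424,  1.631,  0.   ,  1.089, -0.019]), 'qvel': array([-0.001, -0.   ,  0.   , -0.001, -0.   ,  0.003]), 'joint_torque': array([-0.0000e+00, -5.4461e+01, -2.7367e+01,  6.4000e-02,  2.3000e-02,
       -0.0000e+00]), 'ee_pos': array([196.286, 592.774, 201.319]), 'orientation': array([-5.000e-01, -3.101e+00,  2.000e-03]), 'ft_force': array([-0.471, -0.195, -0.31 ]), 'moment': array([-0.078,  0.016,  0.002]), 'grasp_force': np.float64(0.0), 'width': np.float64(87.948)} 18.700000000000003
top {'camera_matrix': array([[443.76421401,   0.        , 272.31652346],
       [  0.        , 443.76421401, 205.29737535],
       [  0.        ,   0.        ,   1.        ]]), 'world_from_camera': array([[-2.16685246e-02,  9.82128051e-01, -1.86962472e-01,
         2.85433483e+02],
       [-9.99607734e-01, -1.79638730e-02,  2.14866712e-02,
         7.63443159e+00],
       [ 1.77440924e-02,  1.87354718e-01,  9.82132047e-01,
         1.33388025e+03],
       [ 0.00000000e+00,  0.00000000e+00,  0.00000000e+00,
         1.00000000e+00]])}
printer [(0.76, array([
[... 961 characters left out ...]
    [-2.31175424e-03,  6.32779526e-01,  7.74328566e-01,
         8.05893505e+02],
       [ 0.00000000e+00,  0.00000000e+00,  0.00000000e+00,
         1.00000000e+00]])}
printer []
catch [(0.64, array([339., 232., 354., 243.]))]
cover [(0.87, array([ 90., 233., 110., 287.])), (0.86, array([145., 201., 181., 244.])), (0.76, array([218., 171., 252., 201.]))]
holder [(0.98, array([143., 213., 189., 258.]))]
lip [(0.82, array([150., 201., 180., 246.])), (0.75, array([ 85., 236., 110., 286.])), (0.67, array([279., 278., 312., 322.]))]
spare_roll_center [(0.91, array([253., 259., 278., 287.]))]
card_terminal [(0.83, array([157., 129., 204., 171.]))]
pen_pot [(0.77, array([414., 153., 460., 207.]))]
```

```bash
python3 - <<'E'
import cv2,numpy as np
a=cv2.imread('pics/top1.png')[110:330,110:430];b=cv2.imread('pics/scene1.png')[110:350,60:480]
cv2.imwrite('pics/a.png',cv2.resize(a,None,fx=2.5,fy=2.5,interpolation=cv2.INTER_CUBIC))
cv2.imwrite('pics/b.png',cv2.resize(b,None,fx=1.9,fy=1.9,interpolation=cv2.INTER_CUBIC))
E
```

```text
(no output)
```

View pics/a.png

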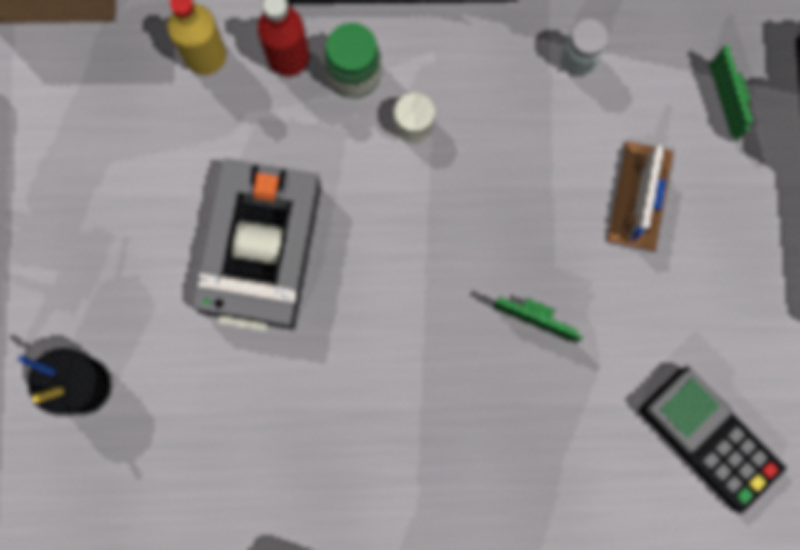

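View pics/b.png

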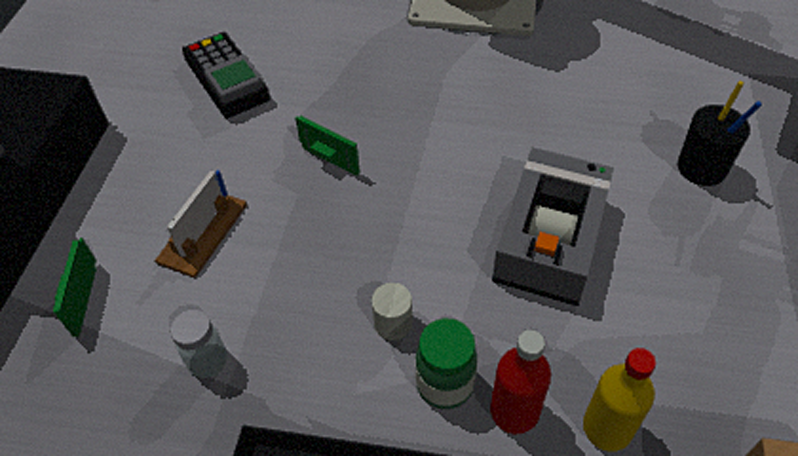

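The top crop shows the printer (rear/catch up, +x) at left, the stand at about (640,195) with the white cover, its rib to the right (-y) and its lip at the near end. The scene crop agrees. The two green covers are look-alikes.

```bash
python3 - <<'E'
from h import *
f=lambda u,v:(110+u/2.5,110+v/2.5)
for n,uv,z in [("cover far top",(659,147),72),("cover near top",(643,222),72),("lip",(638,234),60),("rib",(660,195),40),
 ("catch",(266,186),80),("brL",(200,281),70),("brR",(295,296),70),("prRL",(216,160),70),("prRR",(320,178),70),("prFL",(190,300),70),
 ("roll",(414,112),57),("salt",(590,38),85),("greenNear",(540,315),30),("term",(715,440),50),("greenfar",(735,95),60)]:
    print(n,np.round(ray("top",f(*uv),z)))
i=ctrl.camera_info("wrist");print(np.round(i["world_from_camera"],2),np.round(i["camera_matrix"]))
o=ctrl.get_obs();Rt=R.from_rotvec(o["orientation"]).as_matrix();print(Rt.round(3))
T=np.array(i["world_from_camera"]);print((Rt.T@T[:3,:3]).round(3),Rt.T@(T[:3,3]-o["ee_pos"]))
E
```

```text
cover far top [ 630. -322.   72.]
cover near top [ 540. -297.   72.]
lip [ 528. -293.   60.]
rib [ 579. -327.   40.]
catch [589. 141.  80.]
brL [480. 217.  70.]
brR [461. 108.  70.]
prRL [623. 200.  70.]
prRR [600.  79.  70.]
prFL [459. 228.  70.]
roll [682. -33.  57.]
salt [ 762. -244.   85.]
greenNear [ 438. -178.   30.]
term [ 288. -369.   50.]
greenfar [ 696. -421.   60.]
[[ 3.1000e-01 -9.2000e-01 -2.4000e-01  1.3064e+02]
 [ 9.5000e-01  3.0000e-01  8.0000e-02  6.1594e+02]
 [ 0.0000e+00 -2.5000e-01  9.7000e-01  3.8482e+02]
 [ 0.0000e+00  0.0000e+00  0.0000e+00  1.0000e+00]] [[356.   0. 276.]
 [  0. 356. 207.]
 [  0.   0.   1.]]
[[-0.949  0.314 -0.   ]
 [ 0.314  0.949 -0.   ]
 [ 0.    -0.    -1.   ]]
[[ 0.001  0.968  0.252]
 [ 1.    -0.001 -0.001]
 [-0.001  0.252 -0.968]] [  69.61403558    0.81042077 -182.75358123]
```

```bash
python3 -m creep '[{"translation":[-55,-37,-40],"angular":[0,0,0.17],"jaw":1},{"translation":[-105,-72,-40],"angular":[0,0,0.34],"jaw":1},{"translation":[-155,-106,-40],"angular":[0,0,0.51],"jaw":1},{"translation":[-205,-140,-40],"angular":[0,0,0.68],"jaw":1},{"translation":[-256,-174,-40],"angular":[0,0,0.85],"jaw":1},{"translation":[-307,-209,-40],"angular":[0,0,1.02],"jaw":1},{"translation":[-358,-244,-40],"angular":[0,0,1.19],"jaw":1},{"translation":[-410,-279,-40],"angular":[0,0,1.36],"jaw":1}]'
```

```text
t: 1.9
ee_pos: [495.9, 202.0, 242.4]
orientation: [2.345, 2.09, 0.001]
ft_force: [1.6, 0.8, 0.0]
width: 87.7
grasp_force: 0.0
```

```bash
python3 -m creep '[{"translation":[-20,20,0],"angular":[0,0,0.03],"jaw":1},{"translation":[-46,40,0],"angular":[0,0,0.06],"jaw":1},{"translation":[-46,40,0],"angular":[0,0,0.06],"jaw":1},{"translation":[-46,40,0],"angular":[0,0,0.06],"jaw":1},{"translation":[-46,40,0],"angular":[0,0,0.06],"jaw":1},{"translation":[-46,40,0],"angular":[0,0,0.06],"jaw":1},{"translation":[-46,40,0],"angular":[0,0,0.06],"jaw":1},{"translation":[-46,40,0],"angular":[0,0,0.06],"jaw":1}]'
python3 - <<'E'
from h import *
im=snap("wrist","w1.png"); print(ctrl.get_obs()['qpos'].round(3))
for l in ("printer","catch"):print(l,ctrl.look_for("wrist",l)[:2])
E
```

```text
t: 2.9
ee_pos: [529.4, 153.9, 242.1]
orientation: [2.401, 2.026, 0.0]
ft_force: [-0.8, 0.2, 0.1]
width: 87.8
grasp_force: 0.0
[ 0.261  0.269  1.757 -0.     1.115  0.43 ]
printer [{'rect': [182.7, 123.0, 371.0, 239.7], 'score': 0.78}]
catch [{'rect': [324.3, 174.6, 352.8, 195.9], 'score': 0.95}, {'rect': [439.6, 208.9, 549.0, 273.0], 'score': 0.38}]
```

View pics/w1.png

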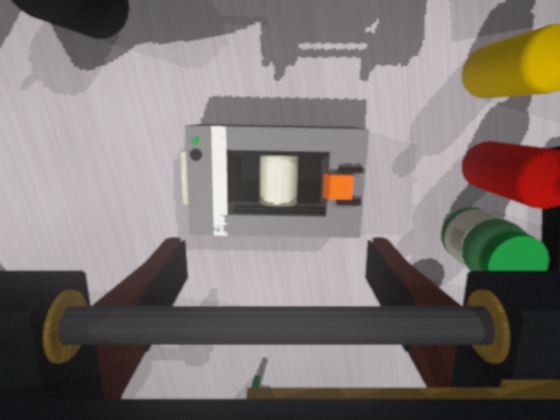

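The wrist view shows the printer top with corners near (187,125), (368,128), (363,237) and (186,236), the white bridge at u=211–228 and the orange catch at (340,187). I'll fit its pose now with sub-pixel edges.

```bash
cat >> h.py <<'E'
def edge(g,p,q,sign=0):
    """strongest subpixel gradient along segment p->q"""
    n=int(np.hypot(q[0]-p[0],q[1]-p[1])*4);t=np.linspace(0,1,n);X=p[0]+(q[0]-p[0])*t;Y=p[1]+(q[1]-p[1])*t
    s=cv2.remap(g,X.astype(np.float32)[None],Y.astype(np.float32)[None],cv2.INTER_LINEAR)[0]
    d=np.gradient(cv2.GaussianBlur(s[None],(0,0),3)[0]);d=abs(d) if sign==0 else sign*d
    i=d.argmax();return X[i],Y[i]
E
python3 - <<'E'
from h import *
from scipy.optimize import least_squares
g=cv2.GaussianBlur(cv2.imread('pics/w1.png',0).astype(np.float32),(0,0),.8)
obs=[] # (kind, value, pixel): printer-frame line x=.. or y=.. at z=70
for v in (150,165,180,195,208): obs+=[('x',-45,edge(g,(222,v),(234,v),-1))]
for v in (135,145,160,175,190,205): obs+=[('x',58,edge(g,(320,v),(333,v),1))] if v in(160,205) else []
for u in (240,255,315): obs+=[('y',33.5,edge(g,(u,144),(u,158),-1)),('y',-33.5,edge(g,(u,206),(u,222),1))]
for u in (250,280,310,335): obs+=[('y',-56,edge(g,(u,228),(u,246)))]
for u in (250,280,310,335): obs+=[('y',56,edge(g,(u,120),(u,134)))]
for v in (140,150,215,225): obs+=[('x',95,edge(g,(358,v),(374,v)))]
P=np.array([ray("wrist",o[2],70)[:2] for o in obs])
def f(p,full=False):
    c,s=np.cos(p[2]),np.sin(p[2]);L=(P-p[:2])@np.array([[c,-s],[s,c]])
    return np.array([(L[i,0] if o[0]=='x' else L[i,1])-o[1] for i,o in enumerate(obs)])
r=least_squares(f,[540,150,-.17],loss='soft_l1');print(r.x)
for o,e in zip(obs,f(r.x)):print(o[0],o[1],np.round(o[2],1),round(e,1))
E
```

```text
[ 5.23661332e+02  1.56088877e+02 -1.87823987e-01]
x -45 [226.1 150. ] 0.2
x -45 [226.6 165. ] 0.5
x -45 [226.9 180. ] 0.5
x -45 [226.9 195. ] 0.3
x -45 [227.1 208. ] 0.3
x 58 [328.9 160. ] -0.5
x 58 [326.4 205. ] -0.4
y 33.5 [240.  149.9] -0.2
y -33.5 [240.  214.4] 0.4
y 33.5 [255.  150.1] -0.2
y -33.5 [255.  214.6] 0.4
y 33.5 [315.  151.1] 0.0
y -33.5 [315.  215.7] 0.6
y -56 [250.  235.6] -0.1
y -56 [280.  236.1] -0.1
y -56 [310.  236.6] -0.0
y -56 [335.  236.9] 0.2
y 56 [250.  126.6] -0.1
y 56 [280.  127.4] -0.2
y 56 [310.  128.1] -0.4
y 56 [335.  128.7] -0.4
x 95 [367.9 140. ] -0.3
x 95 [367.1 150. ] -0.2
x 95 [361.8 215. ] -0.1
x 95 [360.8 225. ] -0.3
```

```bash
python3 -m creep '[{"translation":[-58,17,0],"angular":[0,0,0.02],"jaw":1},{"translation":[-116,34,0],"angular":[0,0,0.03],"jaw":1},{"translation":[-174,51,0],"angular":[0,0,0.04],"jaw":1},{"translation":[-232,68,0],"angular":[0,0,0.05],"jaw":1},{"translation":[-290,85,0],"angular":[0,0,0.06],"jaw":1},{"translation":[-348,102,0],"angular":[0,0,0.08],"jaw":1},{"translation":[-406,119,0],"angular":[0,0,0.09],"jaw":1},{"translation":[-448,133,0],"angular":[0,0,0.1],"jaw":1}]'
python3 -m creep '[{"translation":[0,0,0],"angular":[0,0,0],"jaw":0.6},{"translation":[0,0,0],"angular":[0,0,0],"jaw":0.6},{"translation":[0,0,0],"angular":[0,0,0],"jaw":0.6},{"translation":[0,0,0],"angular":[0,0,0],"jaw":0.6},{"translation":[0,0,0],"angular":[0,0,0],"jaw":0.6},{"translation":[0,0,0],"angular":[0,0,0],"jaw":0.6},{"translation":[0,0,0],"angular":[0,0,0],"jaw":0.6},{"translation":[0,0,0],"angular":[0,0,0],"jaw":0.6}]'
python3 - <<'E'
from h import *
im=snap("wrist","w2.png"); print(ctrl.get_obs()['qpos'].round(3))
for l in ("cover","holder"):print(l,ctrl.look_for("wrist",l)[:2])
cv2.imwrite('pics/w2c.png',cv2.resize(im[60:300,120:440,::-1],None,fx=2.5,fy=2.5,interpolation=cv2.INTER_CUBIC))
E
```

```text
t: 4.05
ee_pos: [585.1, -313.1, 242.0]
orientation: [2.501, 1.901, -0.0]
ft_force: [0.3, -0.0, 0.6]
width: 87.6
grasp_force: 0.0
t: 5.05
ee_pos: [585.2, -310.4, 242.1]
orientation: [-2.499, -1.903, 0.0]
ft_force: [0.3, 0.2, -0.2]
width: 52.7
grasp_force: 0.0
[-0.506  0.439  1.506  0.     1.196 -0.237]
cover [{'rect': [84.1, 30.3, 126.9, 145.6], 'score': 0.97}, {'rect': [359.4, 213.6, 451.0, 270.9], 'score': 0.82}]
holder [{'rect': [222.4, 145.4, 332.1, 199.1], 'score': 0.95}]
```

View pics/w2c.png

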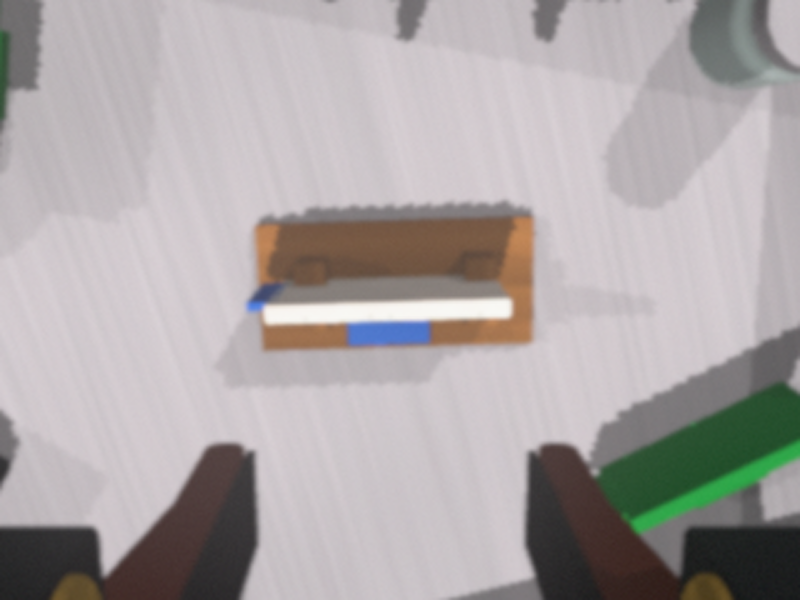

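The crop shows the stand, with the cover's white top side from (264,313) to (512,307), the rib below it at (390,333) and the lip at left (262,297). The green look-alike is at lower right.

```bash
python3 - <<'E'
from h import *
g=cv2.GaussianBlur(cv2.imread('pics/w2.png',0).astype(np.float32),(0,0),.8)
f=lambda u,v:np.array((120+u/2.5,60+v/2.5))
o=ctrl.get_obs();Rt=R.from_rotvec(o['orientation']).as_matrix()
im=cv2.imread('pics/w2.png').astype(int);m=((im.min(2)>205)).astype(np.uint8);m[:,:222]=0;m[:,330:]=0;m[:175]=0;m[192:]=0
ys,xs=np.nonzero(m);print(len(xs),xs.min(),xs.max())
w=lambda p:ray("wrist",p,72)[:2]
E1=[w(edge(g,f(u,313+(u-264)*-.028),f(u+d,313+(u-264)*-.028))) for u,d in ((285,-50),(490,50))]
up=np.array([w(edge(g,f(u,306),f(u,330),-1)) for u in range(290,345,15)]+[w(edge(g,f(u,302),f(u,326),-1)) for u in range(440,505,15)])
lo=np.array([w(edge(g,f(u,313-(u-264)*.024),f(u,290-(u-264)*.024),-1)) for u in range(290,505,15)])
for n,a in (("ends",E1),("rib side",up),("under side",lo)):
    a=np.array(a);l=np.polyfit(a[:,0],a[:,1],1);print(n,a[[0,-1]].round(1),l[0],np.polyval(l,585))
c=np.mean(E1,0);print("centre",c,"in tool axes",Rt.T@(np.append(c,72)-o['ee_pos']),o['ee_pos'],Rt.round(3))
for n,uv,z in (("holder",(222.4,145.4),8),("holder",(332.1,199.1),8),("rib",f(348,345),46),("rib",f(432,345),46),("green",f(632,530),66),("green",f(600,475),66),("green",f(800,450),66)):print(n,ray("wrist",uv,z).round(1))
E
```

```text
679 226 323
ends [[ 534.9 -296.3]
 [ 631.9 -320.5]] -0.24968747997060015 -308.81012222169124
rib side [[ 544.2 -303.3]
 [ 626.6 -323.7]] -0.24275871880376837 -313.4131987620007
under side [[ 546.5 -295.6]
 [ 628.6 -315.5]] -0.24177158374159285 -304.8912385635141
centre [ 583.39194951 -308.40861215] in tool axes [  1.42860639  -2.27775709 170.03319346] [ 585.21451403 -310.39745068  242.03305194] [[ 0.266  0.964 -0.   ]
 [ 0.964 -0.266  0.   ]
 [ 0.    -0.    -1.   ]]
holder [ 533.5 -260.6    8. ]
holder [ 641.5 -356.6    8. ]
rib [ 561.4 -323.9   46. ]
rib [ 596.8 -333.7   46. ]
green [ 660.5 -432.5   66. ]
green [ 652.3 -403.6   66. ]
green [ 737.1 -415.1   66. ]
```

```bash
python3 -m creep '[{"translation":[-15,0,0],"angular":[0.0015,0.1,-0.0036],"jaw":0.56},{"translation":[-30,0,0],"angular":[0.003,0.2,-0.007],"jaw":0.56},{"translation":[-50,0,0],"angular":[0.0045,0.3,-0.011],"jaw":0.56},{"translation":[-68,0,20],"angular":[0.006,0.4,-0.014],"jaw":0.56},{"translation":[-68,0,50],"angular":[0.0075,0.5,-0.018],"jaw":0.56},{"translation":[-68,0,80],"angular":[0.009,0.6,-0.022],"jaw":0.56},{"translation":[-68,0,115],"angular":[0.0105,0.7,-0.025],"jaw":0.56},{"translation":[-68,0,145],"angular":[0.012,0.785,-0.029],"jaw":0.56}]'
python3 - <<'E'
from h import *
o=ctrl.get_obs();print(o['qpos'].round(3));Rt=R.from_rotvec(o['orientation']).as_matrix();print(Rt.round(3))
print(Rt.T@(np.array([580.45,-320.95,40])-o['ee_pos']))
snap("wrist","w3.png")
E
```

```text
t: 6.2
ee_pos: [566.8, -376.3, 95.6]
orientation: [-1.99, -1.563, -0.827]
ft_force: [0.5, -0.8, 0.5]
width: 49.3
grasp_force: 0.0
[-0.883  0.887  1.289  0.604  1.52  -0.852]
[[ 0.167  0.972  0.168]
 [ 0.685 -0.237  0.689]
 [ 0.709 -0.    -0.705]]
[ 0.74910143  0.11874247 79.61728692]
```

Feasible and on target. I'll check the alignment in the wrist view before advancing.

View pics/w3.png

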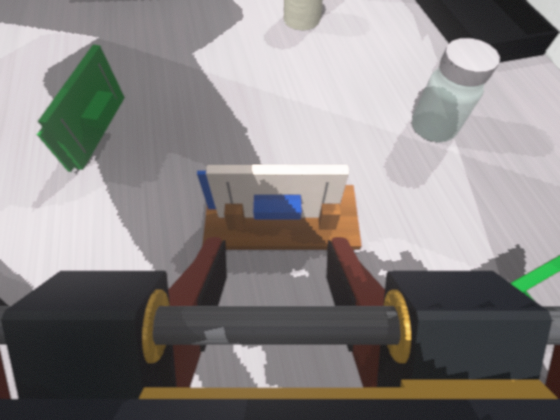

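The rib (253–303, 207) is centred between the fingertips (about 225 and 330) and nothing is in the way, so I'll advance and close.

```bash
python3 -m creep '[{"translation":[0,0,25],"angular":[0,0,0],"jaw":0.56},{"translation":[1,0,45],"angular":[0,0,0],"jaw":0.56},{"translation":[1,0,60],"angular":[0,0,0],"jaw":0.56},{"translation":[1,0,70],"angular":[0,0,0],"jaw":0.56},{"translation":[1,0,79],"angular":[0,0,0],"jaw":0.56},{"translation":[1,0,79],"angular":[0,0,0],"jaw":0.56},{"translation":[1,0,79],"angular":[0,0,0],"jaw":0.3},{"translation":[1,0,79],"angular":[0,0,0],"jaw":0.3}]'
python3 -m creep '[{"translation":[0,0,0],"angular":[0,0,0],"jaw":0.3},{"translation":[0,0,0],"angular":[0,0,0],"jaw":0.3},{"translation":[0,0,0],"angular":[0,0,0],"jaw":0.3},{"translation":[0,0,0],"angular":[0,0,0],"jaw":0.3},{"translation":[0,0,0],"angular":[0,0,0],"jaw":0.3},{"translation":[0,0,0],"angular":[0,0,0],"jaw":0.3},{"translation":[0,0,0],"angular":[0,0,0],"jaw":0.3},{"translation":[0,0,0],"angular":[0,0,0],"jaw":0.3}]'
```

```text
t: 7.25
ee_pos: [580.7, -321.5, 42.2]
orientation: [-1.992, -1.566, -0.825]
ft_force: [0.4, 0.5, 0.8]
width: 32.6
grasp_force: 0.0
t: 8.25
ee_pos: [580.5, -320.9, 41.9]
orientation: [-1.992, -1.566, -0.825]
ft_force: [0.7, 0.5, -1.2]
width: 26.2
grasp_force: 0.0
```

```bash
python3 - <<'E'
from h import *
im=snap("wrist","w4.png");im2=snap("scene");
a=cv2.resize(im[100:300,180:380,::-1],(560,560),interpolation=cv2.INTER_CUBIC)
b=cv2.resize(im2[180:280,120:165,::-1],(240,533),interpolation=cv2.INTER_CUBIC)
c=np.zeros((560,800,3),np.uint8);c[:,:560]=a;c[:533,560:]=b;cv2.imwrite('pics/w4c.png',c)
E
```

```text
(no output)
```

View pics/w4c.png

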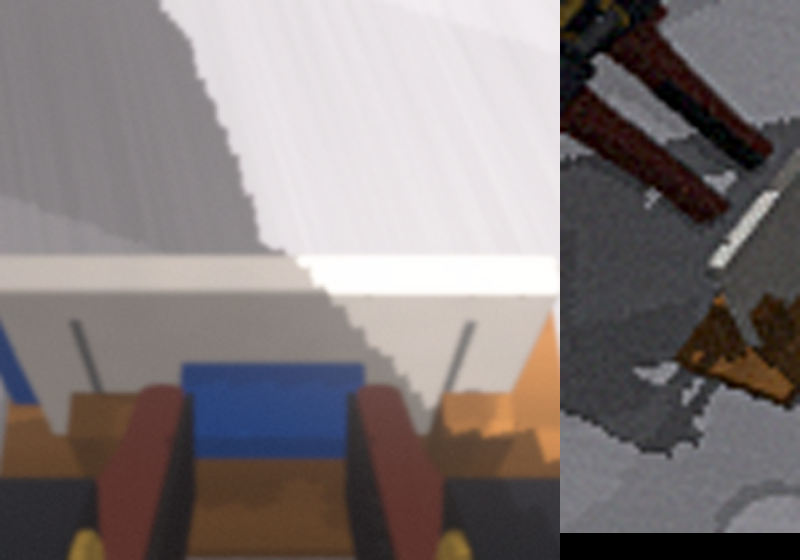

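The fingers (inner edges at 190 and 350) closed just above and in front of the rib (182–362), so they fell a few millimetres short. I'll open, go deeper and lower, and close again.

```bash
python3 -m creep '[{"translation":[0,0,-3],"angular":[0,0,0],"jaw":0.55},{"translation":[0,0,-3],"angular":[0,0,0],"jaw":0.55},{"translation":[0,0,-3],"angular":[0,0,0],"jaw":0.55},{"translation":[0,0,-3],"angular":[0,0,0],"jaw":0.55},{"translation":[-3,0,-3],"angular":[0,0,0],"jaw":0.55},{"translation":[-3,0,0],"angular":[0,0,0],"jaw":0.55},{"translation":[-3,0,3],"angular":[0,0,0],"jaw":0.55},{"translation":[-3,0,5],"angular":[0,0,0],"jaw":0.55}]'
python3 -m creep '[{"translation":[0,0,0],"angular":[0,0,0],"jaw":0.25},{"translation":[0,0,0],"angular":[0,0,0],"jaw":0.25},{"translation":[0,0,0],"angular":[0,0,0],"jaw":0.25},{"translation":[0,0,0],"angular":[0,0,0],"jaw":0.25},{"translation":[0,0,0],"angular":[0,0,0],"jaw":0.25},{"translation":[0,0,0],"angular":[0,0,0],"jaw":0.25},{"translation":[0,0,0],"angular":[0,0,0],"jaw":0.25},{"translation":[0,0,0],"angular":[0,0,0],"jaw":0.25}]'
```

```text
t: 9.35
ee_pos: [580.8, -319.2, 36.0]
orientation: [-1.991, -1.566, -0.824]
ft_force: [-0.5, -0.2, -0.2]
width: 48.5
grasp_force: 0.0
t: 10.35
ee_pos: [580.9, -319.6, 36.3]
orientation: [-1.992, -1.566, -0.825]
ft_force: [-0.2, 0.2, 0.3]
width: 21.9
grasp_force: 0.0
```

```bash
python3 - <<'E'
from h import *
o=ctrl.get_obs();im=snap("wrist","w5.png")[:,:,::-1].copy();s=4
c=np.array([583.4,-308.8,40]);X=np.array([.972,-.236,0]);Y=np.array([0,0,1.]);n=np.array([-.236,-.972,0])
big=cv2.resize(im[130:270,190:370],None,fx=4,fy=4,interpolation=cv2.INTER_CUBIC)
def dot(P,col):
    u=(proj("wrist",P)-[190,130]+.5)*4;cv2.circle(big,tuple(int(v) for v in u),4,col,1)
for a in(-18,18):
  for b in (-6,6):
    dot(c+a*X+b*Y+20*n,(0,255,0));dot(c+a*X+b*Y+4*n,(0,255,255))
for a in(-50,50): dot(c+a*X+32*Y+4*n,(255,0,255)); dot(c+a*X+32*Y-4*n,(255,0,255))
Rt=R.from_rotvec(o['orientation']).as_matrix()
for w in(-11,11):
  for x in (-10,10): dot(o['ee_pos']+Rt@[x,w,0],(0,0,255))
cv2.imwrite('pics/w5c.png',big)
E
```

```text
(no output)
```

View pics/w5c.png

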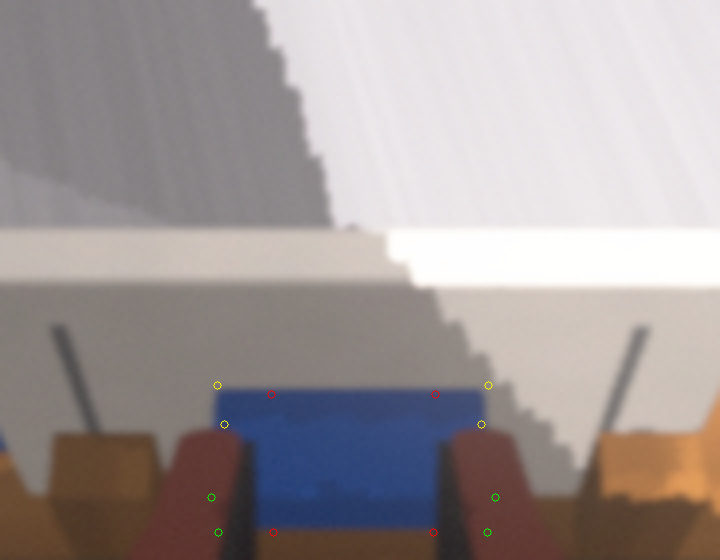

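The model dots match the cover, so its pose is right. The visible fingertips (row 430) sit short of the nominal TCP dots (row 393) by about 15 mm along the tool axis, so I'll open and advance, watching the force.

```bash
python3 -m creep '[{"translation":[0,0,0],"angular":[0,0,0],"jaw":0.55},{"translation":[0,0,0],"angular":[0,0,0],"jaw":0.55},{"translation":[0,0,0],"angular":[0,0,0],"jaw":0.55},{"translation":[0,0,0],"angular":[0,0,0],"jaw":0.55},{"translation":[0,0,0],"angular":[0,0,0],"jaw":0.55},{"translation":[0,0,2],"angular":[0,0,0],"jaw":0.55},{"translation":[0,0,4],"angular":[0,0,0],"jaw":0.55},{"translation":[0,0,7],"angular":[0,0,0],"jaw":0.55}]'
python3 - <<'E'
from h import *
o=ctrl.get_obs();im=snap("wrist","w6.png")[:,:,::-1].copy()
print(o['ft_force'],o['width'])
E
```

```text
t: 11.4
ee_pos: [582.1, -314.6, 31.1]
orientation: [-1.992, -1.566, -0.825]
ft_force: [0.0, 0.3, -0.7]
width: 48.1
grasp_force: 0.0
[ 0.04271918  0.26859744 -0.71718958] 48.09297135421838
```

```bash
python3 -m creep '[{"translation":[0,0,2],"angular":[0,0,0],"jaw":0.55},{"translation":[0,0,4],"angular":[0,0,0],"jaw":0.55},{"translation":[0,0,4],"angular":[0,0,0],"jaw":0.25},{"translation":[0,0,4],"angular":[0,0,0],"jaw":0.25},{"translation":[0,0,4],"angular":[0,0,0],"jaw":0.25},{"translation":[0,0,4],"angular":[0,0,0],"jaw":0.25},{"translation":[0,0,4],"angular":[0,0,0],"jaw":0.25},{"translation":[0,0,4],"angular":[0,0,0],"jaw":0.25}]'
python3 - <<'E'
from h import *
o=ctrl.get_obs();print(o['ft_force'],o['width'],o['grasp_force'])
E
```

```text
t: 12.45
ee_pos: [582.7, -312.1, 28.5]
orientation: [-1.992, -1.566, -0.825]
ft_force: [0.3, -0.1, -0.3]
width: 33.6
grasp_force: 30.0
[ 0.26187007 -0.08770729 -0.30243692] 33.616084923681505 29.999403655529022
```

```bash
python3 -m creep '[{"translation":[3,0,-3],"angular":[0,0,0],"jaw":0.25},{"translation":[7,0,-7],"angular":[0,0,0],"jaw":0.25},{"translation":[13,0,-13],"angular":[0,0,0],"jaw":0.25},{"translation":[20,0,-20],"angular":[0,0,0],"jaw":0.25},{"translation":[28,0,-28],"angular":[0,0,0],"jaw":0.25},{"translation":[36,0,-36],"angular":[0,0,0],"jaw":0.25},{"translation":[44,0,-44],"angular":[0,0,0],"jaw":0.25},{"translation":[50,0,-50],"angular":[0,0,0],"jaw":0.25}]'
python3 - <<'E'
from h import *
o=ctrl.get_obs();print(o['ft_force'],o['width'],o['grasp_force'])
im=snap("wrist","w7.png")[100:300,180:380,::-1]; s=snap("scene")[140:260,90:240,::-1]
c=np.zeros((400,800,3),np.uint8);c[:,:400]=cv2.resize(im,(400,400));c[:320,400:]=cv2.resize(s,(400,320));cv2.imwrite('pics/w7c.png',c)
E
```

```text
t: 13.45
ee_pos: [582.8, -312.1, 100.2]
orientation: [-1.992, -1.566, -0.825]
ft_force: [-0.0, -0.0, -1.1]
width: 34.0
grasp_force: 30.0
[-0.03536926 -0.04473452 -1.14929332] 33.9591549314508 29.998583793640137
```

View pics/w7c.png

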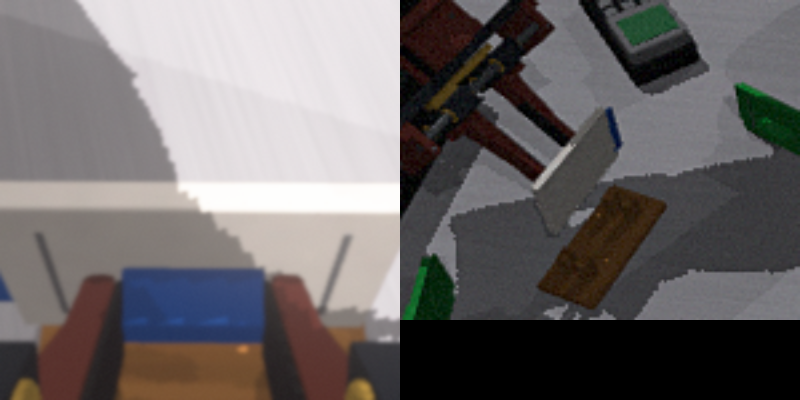

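The cover is held by the rib and clear of the stand. Next I'll carry it to free counter around (545,-110) while turning it rib-up.

```bash
python3 -m creep '[{"translation":[20,-10,5],"angular":[0,-0.17,0],"jaw":0.25},{"translation":[35,-20,20],"angular":[0,-0.34,0],"jaw":0.25},{"translation":[50,-31,35],"angular":[0,-0.51,0],"jaw":0.25},{"translation":[65,-42,51],"angular":[0,-0.68,0],"jaw":0.25},{"translation":[80,-53,67],"angular":[0,-0.85,0],"jaw":0.25},{"translation":[95,-64,84],"angular":[0,-1.02,0],"jaw":0.25},{"translation":[110,-74,104],"angular":[0,-1.19,0],"jaw":0.25},{"translation":[124,-85,125],"angular":[0,-1.36,0],"jaw":0.25}]'
python3 -m creep '[{"translation":[0,0,0],"angular":[0,-0.1,0],"jaw":0.25},{"translation":[0,0,0],"angular":[0,-0.21,0],"jaw":0.25},{"translation":[0,0,0],"angular":[0,-0.21,0],"jaw":0.25},{"translation":[0,0,0],"angular":[0,-0.21,0],"jaw":0.25},{"translation":[0,0,0],"angular":[0,-0.21,0],"jaw":0.25},{"translation":[0,0,0],"angular":[0,-0.21,0],"jaw":0.25},{"translation":[0,0,0],"angular":[0,-0.21,0],"jaw":0.25},{"translation":[0,0,0],"angular":[0,-0.21,0],"jaw":0.25}]'
python3 - <<'E'
from h import *
o=ctrl.get_obs();Rt=R.from_rotvec(o['orientation']).as_matrix();print(Rt.round(3),o['width'],o['qpos'].round(2))
P=o['ee_pos']+Rt@[10.5,-.2,-5.7]
print("centre",P,"down 1 in tool",Rt.T@[0,0,-1])
n=Rt@R.from_euler('y',np.pi/2).as_matrix().T@np.array([-.0,0,0]) 
im=snap("wrist","w8.png");s=snap("scene","s8.png");t=snap("top","t8.png")
cv2.imwrite('pics/w8c.png',np.hstack([cv2.resize(im[90:290,180:380,::-1],(400,400)),cv2.resize(s[130:290,180:340,::-1],(400,400))]))
E
```

```text
t: 14.55
ee_pos: [542.3, -119.8, 99.4]
orientation: [2.132, 1.674, -0.633]
ft_force: [0.3, -0.5, -0.9]
width: 34.4
grasp_force: 30.0
t: 15.55
ee_pos: [541.7, -121.0, 98.6]
orientation: [1.992, 1.565, -0.824]
ft_force: [0.5, 0.4, -1.1]
width: 34.6
grasp_force: 30.0
[[ 0.168  0.972 -0.167]
 [ 0.687 -0.237 -0.687]
 [-0.707  0.    -0.708]] 34.603696873246456 [ 0.16  0.67  1.76 -0.78  1.2   0.88]
centre [ 544.21747436 -109.84543391   95.21034304] down 1 in tool [ 7.06598110e-01 -3.09409769e-04  7.07615019e-01]
```

```bash
python3 -m creep '[{"translation":[12,0,12],"angular":[0,0,0],"jaw":0.25},{"translation":[24,0,24],"angular":[0,0,0],"jaw":0.25},{"translation":[36,0,36],"angular":[0,0,0],"jaw":0.25},{"translation":[46,0,46],"angular":[0,0,0],"jaw":0.25},{"translation":[53,0,53],"angular":[0,0,0],"jaw":0.25},{"translation":[58,0,58],"angular":[0,0,0],"jaw":0.25},{"translation":[60,0,60],"angular":[0,0,0],"jaw":0.25},{"translation":[61,0,61],"angular":[0,0,0],"jaw":0.25}]'
python3 - <<'E'
from h import *
o=ctrl.get_obs();print(o['ft_force'],o['width'],o['grasp_force'])
snap("wrist","w9.png")
E
```

```text
t: 16.7
ee_pos: [541.9, -120.8, 12.3]
orientation: [1.992, 1.565, -0.824]
ft_force: [-0.5, 0.1, -0.4]
width: 34.5
grasp_force: 30.0
[-0.46975297  0.11545304 -0.42653098] 34.51903404907415 29.998417496681213
```

```bash
python3 -m creep '[{"translation":[0.7,0,0.7],"angular":[0,0,0],"jaw":0.25},{"translation":[1.4,0,1.4],"angular":[0,0,0],"jaw":0.25},{"translation":[2.1,0,2.1],"angular":[0,0,0],"jaw":0.25},{"translation":[2.8,0,2.8],"angular":[0,0,0],"jaw":0.25},{"translation":[2.8,0,2.8],"angular":[0,0,0],"jaw":0.25},{"translation":[2.8,0,2.8],"angular":[0,0,0],"jaw":0.25},{"translation":[2.8,0,2.8],"angular":[0,0,0],"jaw":0.25},{"translation":[2.8,0,2.8],"angular":[0,0,0],"jaw":0.25}]'
```

```text
t: 17.75
ee_pos: [541.7, -120.8, 8.2]
orientation: [1.992, 1.566, -0.824]
ft_force: [-0.6, -0.8, -0.6]
width: 33.7
grasp_force: 30.0
```

```bash
python3 -m creep '[{"translation":[0.6,0,0.6],"angular":[0,0,0],"jaw":0.25},{"translation":[0.8,0,0.8],"angular":[0,0,0],"jaw":0.25},{"translation":[0.8,0,0.8],"angular":[0,0,0],"jaw":0.55},{"translation":[0.8,0,0.8],"angular":[0,0,0],"jaw":0.55},{"translation":[0.8,0,0.8],"angular":[0,0,0],"jaw":0.55},{"translation":[0.8,0,0.8],"angular":[0,0,0],"jaw":0.55},{"translation":[0.8,0,0.8],"angular":[0,0,0],"jaw":0.55},{"translation":[0.8,0,0.8],"angular":[0,0,0],"jaw":0.55}]'
python3 -m creep '[{"translation":[0,0,-10],"angular":[0,0,0],"jaw":0.55},{"translation":[0,0,-30],"angular":[0,0,0],"jaw":0.55},{"translation":[0,0,-60],"angular":[0,0,0],"jaw":0.55},{"translation":[0,0,-100],"angular":[0,0.17,0],"jaw":0.55},{"translation":[0,0,-130],"angular":[0,0.34,0],"jaw":0.55},{"translation":[20,0,-150],"angular":[0,0.5,0],"jaw":0.55},{"translation":[40,0,-170],"angular":[0,0.66,0],"jaw":0.55},{"translation":[60,0,-190],"angular":[0,0.785,0],"jaw":0.55}]'
python3 - <<'E'
from h import *
o=ctrl.get_obs();print(o['qpos'].round(2),R.from_rotvec(o['orientation']).as_matrix().round(3))
snap("wrist","w10.png");print(ctrl.look_for("wrist","cover")[:3])
E
```

```text
t: 18.75
ee_pos: [541.7, -120.8, 7.1]
orientation: [1.992, 1.566, -0.825]
ft_force: [0.1, -0.2, -0.1]
width: 48.5
grasp_force: 0.0
t: 19.75
ee_pos: [584.6, 52.6, 101.4]
orientation: [-2.468, -1.942, -0.01]
ft_force: [0.1, -0.0, -1.0]
width: 48.4
grasp_force: 0.0
[0.07 0.5  1.79 0.01 0.85 0.3 ] [[ 0.235  0.972  0.004]
 [ 0.972 -0.235  0.005]
 [ 0.006  0.003 -1.   ]]
[{'rect': [212.2, 342.6, 328.9, 391.4], 'score': 0.76}]
```

```bash
python3 -m creep '[{"translation":[-20,0,-30],"angular":[0,0,0],"jaw":0.55},{"translation":[-50,0,-60],"angular":[0,0,0],"jaw":0.55},{"translation":[-80,0,-90],"angular":[0,0,0],"jaw":0.55},{"translation":[-115,0,-100],"angular":[0,0,0],"jaw":0.55},{"translation":[-150,0,-100],"angular":[0,0,0],"jaw":0.55},{"translation":[-168,0,-100],"angular":[0,0,0],"jaw":0.55},{"translation":[-168,0,-100],"angular":[0,0,0],"jaw":0.55},{"translation":[-168,0,-100],"angular":[0,0,0],"jaw":0.55}]'
python3 - <<'E'
from h import *
o=ctrl.get_obs();im=snap("wrist","w11.png");print(ctrl.look_for("wrist","cover")[:2])
hsv=cv2.cvtColor(im,cv2.COLOR_RGB2HSV);m=cv2.inRange(hsv,(105,120,60),(128,255,255))
n,l,st,ce=cv2.connectedComponentsWithStats(m)
for i in range(1,n):
    if st[i,4]>20:
        r=cv2.minAreaRect(np.argwhere(l==i)[:,::-1].astype(np.float32));print(st[i],ce[i],r)
E
```

```text
t: 20.85
ee_pos: [543.9, -111.5, 198.9]
orientation: [-2.469, -1.942, 0.001]
ft_force: [-0.3, -0.2, -0.6]
width: 48.5
grasp_force: 0.0
[{'rect': [221.1, 147.8, 323.7, 211.5], 'score': 0.88}, {'rect': [175.1, 207.0, 205.7, 283.9], 'score': 0.6}]
[223 155   6  45 224] [225.54017857 176.90178571] ((225.56509399414062, 176.99716186523438), (44.175655364990234, 4.951843738555908), 87.51044464111328)
[260 176  33  10 328] [276.09756098 180.5       ] ((276.0, 180.5), (9.0, 32.0), 90.0)
```

```bash
python3 - <<'E'
from h import *
o=ctrl.get_obs();Rt=R.from_rotvec(o['orientation']).as_matrix();im=cv2.imread('pics/w11.png')
g=cv2.GaussianBlur(im[:,:,2].astype(np.float32),(0,0),.6)  # red channel: blue dark, white bright
rib=[edge(g,(276,u),(276,v)) for u,v in ((168,181),(181,192))]
L=np.array([ray("wrist",edge(g,(250,v),(270,v),-1),24) for v in (178,181,184)]);Rr=np.array([ray("wrist",edge(g,(284,v),(302,v),1),24) for v in (178,181,184)])
T=np.array([ray("wrist",edge(g,(u,182),(u,168),1),24) for u in range(264,290,4)]);B=np.array([ray("wrist",edge(g,(u,179),(u,192),1),24) for u in range(264,290,4)])
print("rib ends",L.mean(0),Rr.mean(0),"sides",T.mean(0),B.mean(0), "slopes",np.polyfit(T[:,0],T[:,1],1)[0],np.polyfit(B[:,0],B[:,1],1)[0])
c=(L.mean(0)+Rr.mean(0)+T.mean(0)+B.mean(0))/4;print("rib c",c)
gg=cv2.GaussianBlur(cv2.imread('pics/w11.png',0).astype(np.float32),(0,0),.6)
F=np.array([ray("wrist",edge(g,(234,v),(224,v),-1),8) for v in range(160,200,5)])
E2=np.array([ray("wrist",edge(gg,(314,v),(330,v)),8) for v in range(160,200,5)])
U=np.array([ray("wrist",edge(gg,(u,156),(u,138)),8) for u in range(240,315,8)]);D=np.array([ray("wrist",edge(gg,(u,205),(u,218)),8) for u in range(240,315,8)])
for n,a,ax in(("front",F,1),("rear",E2,1),("left",U,0),("right",D,0)):
    l=np.polyfit(a[:,ax],a[:,1-ax],1);print(n,np.median(a,0).round(1),l[0].round(3))
print(Rt.round(3))
E
```

```text
rib ends [ 526.5477986  -103.61991532   24.        ] [ 561.27305413 -111.98126755   24.        ] sides [545.67511833 -99.58614728  24.        ] [ 542.45904369 -112.93234985   24.        ] slopes -0.2408002309627147 -0.24077679369566463
rib c [ 543.98875369 -107.02992      24.        ]
front [495.3 -95.3   8. ] 0.242
rear [ 592.6 -118.7    8. ] 0.239
left [551.1 -76.9   8. ] -0.241
right [ 536.2 -138.8    8. ] -0.244
[[ 0.235  0.972 -0.   ]
 [ 0.972 -0.235  0.   ]
 [-0.    -0.    -1.   ]]
```

The cover lies flat, rib up, at (544,-107) and the tool is aligned with it. I'll descend for the rib grasp.

```bash
python3 -m creep '[{"translation":[4.2,-0.9,30],"angular":[0,0,0],"jaw":0.55},{"translation":[4.2,-0.9,70],"angular":[0,0,0],"jaw":0.55},{"translation":[4.2,-0.9,110],"angular":[0,0,0],"jaw":0.55},{"translation":[4.2,-0.9,145],"angular":[0,0,0],"jaw":0.55},{"translation":[4.2,-0.9,170],"angular":[0,0,0],"jaw":0.55},{"translation":[4.2,-0.9,185],"angular":[0,0,0],"jaw":0.55},{"translation":[4.2,-0.9,192],"angular":[0,0,0],"jaw":0.55},{"translation":[4.2,-0.9,193],"angular":[0,0,0],"jaw":0.55}]'
python3 -m creep '[{"translation":[0,0,1],"angular":[0,0,0],"jaw":0.55},{"translation":[0,0,2],"angular":[0,0,0],"jaw":0.55},{"translation":[0,0,3],"angular":[0,0,0],"jaw":0.55},{"translation":[0,0,4],"angular":[0,0,0],"jaw":0.55},{"translation":[0,0,5],"angular":[0,0,0],"jaw":0.55},{"translation":[0,0,6],"angular":[0,0,0],"jaw":0.55},{"translation":[0,0,6],"angular":[0,0,0],"jaw":0.55},{"translation":[0,0,6],"angular":[0,0,0],"jaw":0.55}]'
python3 - <<'E'
from h import *
o=ctrl.get_obs();im=snap("wrist","w12.png");print(ctrl.get_obs()['ft_force'],o['ee_pos'])
cv2.imwrite('pics/w12c.png',cv2.resize(im[100:300,180:380,::-1],(600,600),interpolation=cv2.INTER_CUBIC))
E
```

```text
t: 21.95
ee_pos: [544.2, -107.9, 6.2]
orientation: [2.47, 1.942, 0.0]
ft_force: [0.0, 0.9, 0.5]
width: 47.8
grasp_force: 0.0
t: 22.95
ee_pos: [543.9, -108.0, 0.0]
orientation: [-2.47, -1.941, 0.0]
ft_force: [0.7, -0.0, -0.2]
width: 48.2
grasp_force: 0.0
[-0.98280374  0.14035922  0.72194679] [ 5.43852042e+02 -1.08005841e+02  4.64359891e-03]
```

```bash
python3 -m creep '[{"translation":[0,0,0.5],"angular":[0,0,0],"jaw":0.55},{"translation":[0,0,1],"angular":[0,0,0],"jaw":0.55},{"translation":[0,0,1.5],"angular":[0,0,0],"jaw":0.55},{"translation":[0,0,2],"angular":[0,0,0],"jaw":0.55},{"translation":[0,0,2.5],"angular":[0,0,0],"jaw":0.55},{"translation":[0,0,3],"angular":[0,0,0],"jaw":0.55},{"translation":[0,0,3],"angular":[0,0,0],"jaw":0.55},{"translation":[0,0,3],"angular":[0,0,0],"jaw":0.55}]'
```

```text
t: 24.0
ee_pos: [543.9, -108.0, -3.0]
orientation: [-2.47, -1.942, -0.0]
ft_force: [-0.0, -0.0, 0.1]
width: 48.3
grasp_force: 0.0
```

```bash
python3 -m creep '[{"translation":[0,0,0.5],"angular":[0,0,0],"jaw":0.55},{"translation":[0,0,1],"angular":[0,0,0],"jaw":0.55},{"translation":[0,0,1.5],"angular":[0,0,0],"jaw":0.55},{"translation":[0,0,2],"angular":[0,0,0],"jaw":0.55},{"translation":[0,0,2.5],"angular":[0,0,0],"jaw":0.55},{"translation":[0,0,3],"angular":[0,0,0],"jaw":0.55},{"translation":[0,0,3],"angular":[0,0,0],"jaw":0.55},{"translation":[0,0,3],"angular":[0,0,0],"jaw":0.55}]'
```

```text
t: 25.0
ee_pos: [543.9, -108.0, -5.9]
orientation: [2.47, 1.941, 0.0]
ft_force: [0.7, -0.2, 0.1]
width: 48.3
grasp_force: 0.0
```

```bash
python3 -m creep '[{"translation":[0,0,0],"angular":[0,0,0],"jaw":0.25},{"translation":[0,0,0],"angular":[0,0,0],"jaw":0.25},{"translation":[0,0,0],"angular":[0,0,0],"jaw":0.25},{"translation":[0,0,0],"angular":[0,0,0],"jaw":0.25},{"translation":[0,0,0],"angular":[0,0,0],"jaw":0.25},{"translation":[0,0,0],"angular":[0,0,0],"jaw":0.25},{"translation":[0,0,0],"angular":[0,0,0],"jaw":0.25},{"translation":[0,0,0],"angular":[0,0,0],"jaw":0.25}]'
python3 -m creep '[{"translation":[0,0,-10],"angular":[0,0,0],"jaw":0.25},{"translation":[0,0,-30],"angular":[0,0,0],"jaw":0.25},{"translation":[0,0,-60],"angular":[0,0,0],"jaw":0.25},{"translation":[0,0,-90],"angular":[0,0,0],"jaw":0.25},{"translation":[0,0,-120],"angular":[0,0,0],"jaw":0.25},{"translation":[0,0,-150],"angular":[0,0,0],"jaw":0.25},{"translation":[0,0,-150],"angular":[0,0,0],"jaw":0.25},{"translation":[0,0,-150],"angular":[0,0,0],"jaw":0.25}]'
python3 - <<'E'
from h import *
o=ctrl.get_obs();im=snap("wrist","w13.png");print(o['width'],o['ft_force'],o['ee_pos'],R.from_rotvec(o['orientation']).as_matrix().round(3))
hsv=cv2.cvtColor(im,cv2.COLOR_RGB2HSV);m=cv2.inRange(hsv,(105,120,60),(128,255,255))
n,l,st,ce=cv2.connectedComponentsWithStats(m)
for i in range(1,n):
    if st[i,4]>30: print(st[i],ce[i].round(1),cv2.minAreaRect(np.argwhere(l==i)[:,::-1].astype(np.float32)))
# prediction if held rigidly
c=np.array([544,-107.2,150+0.]);a=-.2375;X=np.array([np.cos(a),np.sin(a),0]);Y=np.array([-np.sin(a),np.cos(a),0]);dz=np.array([0,0,1.])
c=np.array([544,-107.2,0])+dz*(o['ee_pos'][2]+5.9)
print("pred lip",proj("wrist",[c-X*58+Y*25+dz*3.5,c-X*58-Y*25+dz*3.5]),"pred rear",proj("wrist",[c+X*50+Y*32+dz*8,c+X*50-Y*32+dz*8]))
E
```

```text
t: 26.0
ee_pos: [543.9, -108.0, -5.9]
orientation: [2.47, 1.941, 0.0]
ft_force: [0.4, 0.6, -0.1]
width: 35.4
grasp_force: 30.0
t: 27.0
ee_pos: [543.2, -107.9, 143.5]
orientation: [-2.469, -1.941, 0.001]
ft_force: [0.7, 0.4, -0.5]
width: 35.6
grasp_force: 30.0
35.64784579151527 [ 0.66710483  0.42397029 -0.52966546] [ 543.22829888 -107.86889249  143.46777453] [[ 0.236  0.972 -0.001]
 [ 0.972 -0.236  0.   ]
 [ 0.    -0.001 -1.   ]]
[164 215  15  56 620] [170.5 243.1] ((170.36358642578125, 242.65826416015625), (55.51457595825195, 11.33930492401123), 85.76361083984375)
[ 238  249   77   30 1811] [277.2 266.4] ((276.0, 263.5), (29.0, 76.0), 90.0)
pred lip [[163.84991041 204.04269724]
 [171.25013799 294.3351555 ]] pred rear [[382.95654478 192.38837321]
 [373.81396322 310.67835907]]
```

Held squarely: the lip appears where a rigid grasp predicts. Next I'll work out the hook waypoints.

```bash
cat > wp.py <<'E'
from h import *
PR=np.array([523.66,156.09,0]);YAW=-.188
Rp=R.from_euler('z',YAW).as_matrix()
SLOT=PR+Rp@[-45,0,67]
LT=np.array([0.8,-58.1,-7.65])  # lip in tool
M=np.array([[0,1,0],[1,0,0],[0,0,-1.]]) # cover->tool axes
def pose(phi,lip):
    Rt=Rp@R.from_euler('y',-phi).as_matrix()@M
    return SLOT+Rp@np.array(lip,float)-Rt@LT,Rt
def show(wps,LTo=None):
    o=ctrl.get_obs();R0=R.from_rotvec(o['orientation']).as_matrix()
    L=SLOT+0;lipw=o['ee_pos']+R0@LT
    print("now lip in slot",(Rp.T@(lipw-SLOT)).round(2),"phi",np.arcsin(R0[2,1]).round(4),"yawerr",(np.arctan2(R0[1,1],R0[0,1])-YAW).round(4),o['ee_pos'].round(1))
    for phi,lip in wps:
        p,Rt=pose(phi,lip);print(phi,lip,"T",(R0.T@(p-o['ee_pos'])).round(1),"A",R.from_matrix(R0.T@Rt).as_rotvec().round(4),p.round(1))
E
python3 - <<'E'
from wp import *
show([(0,(15,0,90)),(.27,(10,0,50)),(.27,(5,0,-4))])
E
```

```text
now lip in slot [  55.29 -251.94   83.76] phi -0.0019 yawerr -0.0505 [ 542.9 -107.8  143. ]
0 (15, 0, 90) T [252.5 -53.   -6.2] A [-0.0019 -0.0001 -0.0505] [551.1 150.1 149.4]
0.27 (10, 0, 50) T [252.3 -58.   18. ] A [-0.2718  0.0067 -0.0502] [546.1 151.  125.1]
0.27 (5, 0, -4) T [252.  -62.9  72. ] A [-0.2718  0.0067 -0.0502] [541.2 151.9  71.1]
```

```bash
python3 -m creep '[{"translation":[25,-6,-10],"angular":[0,0,-0.01],"jaw":0.25},{"translation":[65,-15,-20],"angular":[0,0,-0.02],"jaw":0.25},{"translation":[110,-25,-20],"angular":[-0.05,0.001,-0.03],"jaw":0.25},{"translation":[155,-36,-20],"angular":[-0.1,0.002,-0.04],"jaw":0.25},{"translation":[195,-46,-10],"angular":[-0.16,0.004,-0.05],"jaw":0.25},{"translation":[230,-54,0],"angular":[-0.22,0.005,-0.05],"jaw":0.25},{"translation":[248,-57,10],"angular":[-0.27,0.006,-0.05],"jaw":0.25},{"translation":[252.3,-58,18],"angular":[-0.272,0.0067,-0.0502],"jaw":0.25}]'
python3 -m creep '[{"translation":[0,0,0],"angular":[0,0,0],"jaw":0.25},{"translation":[0,0,0],"angular":[0,0,0],"jaw":0.25},{"translation":[0,0,0],"angular":[0,0,0],"jaw":0.25},{"translation":[0,0,0],"angular":[0,0,0],"jaw":0.25},{"translation":[0,0,0],"angular":[0,0,0],"jaw":0.25},{"translation":[0,0,0],"angular":[0,0,0],"jaw":0.25},{"translation":[0,0,0],"angular":[0,0,0],"jaw":0.25},{"translation":[0,0,0],"angular":[0,0,0],"jaw":0.25}]'
python3 - <<'E'
from wp import *
show([(.27,(5,0,12)),(.27,(5,0,-4)),(.27,(-4.5,0,-4.5))])
im=snap("wrist","w14.png");o=ctrl.get_obs();print(o['width'])
s=snap("scene","s14.png")
# predicted lip & bridge corners in picture
Rt=R.from_rotvec(o['orientation']).as_matrix()
lip=[o['ee_pos']+Rt@(LT+[y,0,-1.75]) for y in(25,-25)];print("lip px",proj("wrist",lip).round(1))
br=[PR+Rp@[-45,y,70] for y in(33.5,-33.5)];print("bridge rear px",proj("wrist",br).round(1))
big=cv2.resize(im[120:330,120:400,::-1],None,fx=2.85,fy=2.85,interpolation=cv2.INTER_CUBIC)
for P,col in ((lip,(0,255,255)),(br,(0,255,0))):
    for u in (proj("wrist",P)-[120,120]+.5)*2.85: cv2.circle(big,tuple(int(v) for v in u),5,col,1)
cv2.imwrite('pics/w14c.png',big)
E
```

```text
t: 28.05
ee_pos: [545.2, 151.7, 124.1]
orientation: [2.249, 1.867, 0.25]
ft_force: [-1.1, -0.2, -0.6]
width: 35.4
grasp_force: 30.0
t: 29.05
ee_pos: [547.1, 150.9, 126.1]
orientation: [2.25, 1.863, 0.255]
ft_force: [-0.7, -0.4, -0.5]
width: 35.3
grasp_force: 30.0
now lip in slot [10.97  0.08 50.84] phi 0.2721 yawerr 0.0002 [547.1 150.9 126.1]
0.27 (5, 0, 12) T [ -0.1 -16.2  35.9] A [0.0021 0.     0.0002] [541.2 151.9  87.1]
0.27 (5, 0, -4) T [ -0.1 -20.5  51.3] A [0.0021 0.     0.0002] [541.2 151.9  71.1]
0.27 (-4.5, 0, -4.5) T [ -0.1 -29.8  49.3] A [0.0021 0.     0.0002] [531.9 153.7  70.6]
36.050636269487455
lip px [[162.1 203.9]
 [169.5 294. ]]
bridge rear px [[145.7 173. ]
 [154.9 272.6]]
```

View pics/w14c.png

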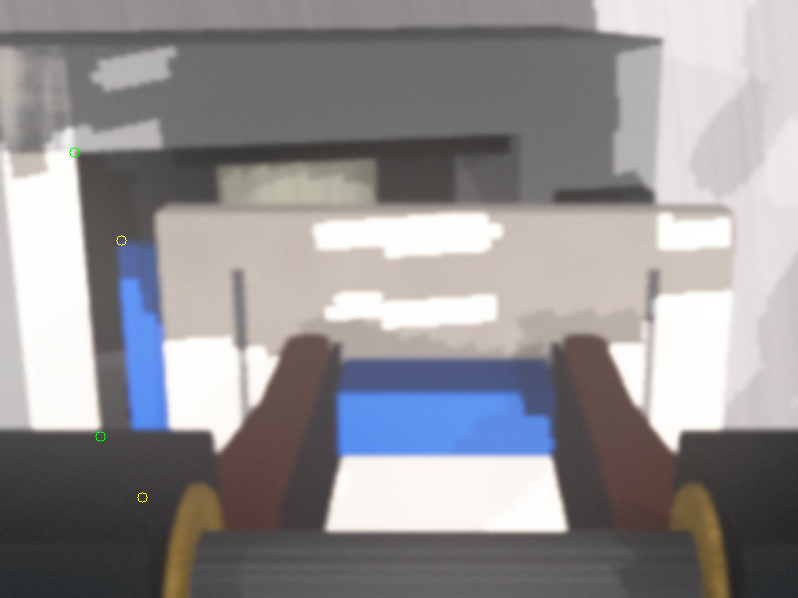

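Green dots fall on the bridge edge (within about 1 mm) and the yellow dot on the lip corner, so the calibration holds. I'll lower the lip behind the bridge.

```bash
python3 -m creep '[{"translation":[-0.1,-6,15],"angular":[0,0,0],"jaw":0.25},{"translation":[-0.1,-11,28],"angular":[0,0,0],"jaw":0.25},{"translation":[-0.1,-15,36],"angular":[0,0,0],"jaw":0.25},{"translation":[-0.1,-17,42],"angular":[0,0,0],"jaw":0.25},{"translation":[-0.1,-18,46],"angular":[0,0,0],"jaw":0.25},{"translation":[-0.1,-19,49],"angular":[0,0,0],"jaw":0.25},{"translation":[-0.1,-19.5,51],"angular":[0,0,0],"jaw":0.25},{"translation":[-0.1,-19.5,51],"angular":[0,0,0],"jaw":0.25}]'
python3 - <<'E'
from wp import *
print(ctrl.get_obs()['ft_force'],ctrl.get_obs()['width'])
show([(.27,(-4,0,-4.5)),(.2,(-4.3,0,-4.2)),(.1,(-5.5,0,-3.8)),(0,(-6,0,-3.25))])
E
```

```text
t: 30.15
ee_pos: [542.1, 151.7, 71.7]
orientation: [2.25, 1.863, 0.255]
ft_force: [0.1, 0.2, -0.7]
width: 35.7
grasp_force: 30.0
[ 0.07536201  0.15949576 -0.69693162] 35.73698515571754
now lip in slot [ 5.96 -0.09 -3.51] phi 0.2721 yawerr 0.0 [542.1 151.7  71.7]
0.27 (-4, 0, -4.5) T [ 0.1 -9.9 -1.6] A [0.0021 0.0001 0.    ] [532.4 153.6  70.6]
0.2 (-4.3, 0, -4.2) T [  0.1 -10.8   2.1] A [0.0721 0.0001 0.    ] [532.5 153.6  66.8]
0.1 (-5.5, 0, -3.8) T [  0.1 -13.3   7. ] A [1.721e-01 1.000e-04 0.000e+00] [531.4 153.8  61.4]
0 (-6, 0, -3.25) T [  0.1 -15.6  11.9] A [2.721e-01 1.000e-04 0.000e+00] [530.5 154.   56.1]
```

No contact so far. I'll hook in.

```bash
python3 -m creep '[{"translation":[0,-2,-0.4],"angular":[0,0,0],"jaw":0.25},{"translation":[0,-4,-0.7],"angular":[0,0,0],"jaw":0.25},{"translation":[0.1,-6,-1],"angular":[0,0,0],"jaw":0.25},{"translation":[0.1,-8,-1.3],"angular":[0,0,0],"jaw":0.25},{"translation":[0.1,-9.3,-1.5],"angular":[0,0,0],"jaw":0.25},{"translation":[0.1,-9.9,-1.6],"angular":[0,0,0],"jaw":0.25},{"translation":[0.1,-9.9,-1.6],"angular":[0,0,0],"jaw":0.25},{"translation":[0.1,-9.9,-1.6],"angular":[0,0,0],"jaw":0.25}]'
python3 - <<'E'
from wp import *
print(ctrl.get_obs()['ft_force'],ctrl.get_obs()['width'])
show([(.2,(-4.3,0,-4.2))])
im=snap("wrist","w15.png");o=ctrl.get_obs();Rt=R.from_rotvec(o['orientation']).as_matrix()
print(proj("wrist",[o['ee_pos']+Rt@(LT+[y,8,-8]) for y in(32,-32)]).round(1))
hsv=cv2.cvtColor(im,cv2.COLOR_RGB2HSV);m=cv2.inRange(hsv,(105,120,60),(128,255,255))
n,l,st,ce=cv2.connectedComponentsWithStats(m);print(st[1:][st[1:,4]>10])
E
```

```text
t: 31.15
ee_pos: [532.4, 153.7, 70.6]
orientation: [2.25, 1.863, 0.255]
ft_force: [0.6, -0.0, -0.9]
width: 35.7
grasp_force: 30.0
[ 0.63978913 -0.04484931 -0.87321411] 35.69311952742303
now lip in slot [-3.99  0.04 -4.66] phi 0.2721 yawerr 0.0001 [532.4 153.7  70.6]
0.2 (-4.3, 0, -4.2) T [-0.  -0.9  3.6] A [0.0721 0.0001 0.0001] [532.5 153.6  66.8]
[[173.6 193. ]
 [182.3 311.8]]
[[ 238  256   75   24 1573]]
```

```bash
python3 -m creep '[{"translation":[0,-0.5,1.3],"angular":[0.024,0,0],"jaw":0.25},{"translation":[0,-0.9,2.5],"angular":[0.048,0,0],"jaw":0.25},{"translation":[0,-1.1,3.7],"angular":[0.072,0,0],"jaw":0.25},{"translation":[0,-1.1,3.7],"angular":[0.072,0,0],"jaw":0.25},{"translation":[0,-1.9,5.3],"angular":[0.105,0,0],"jaw":0.25},{"translation":[0,-2.7,7],"angular":[0.138,0,0],"jaw":0.25},{"translation":[0,-3.4,8.6],"angular":[0.172,0,0],"jaw":0.25},{"translation":[0,-3.4,8.6],"angular":[0.172,0,0],"jaw":0.25}]'
python3 - <<'E'
from wp import *
o=ctrl.get_obs();print(o['ft_force'],o['moment'],o['width'])
show([(.05,(-6,0,-3.5)),(0,(-6,0,-3.25)),(-.02,(-6,0,-3.25))])
E
```

```text
t: 32.2
ee_pos: [530.8, 153.7, 61.4]
orientation: [2.36, 1.953, 0.096]
ft_force: [-4.1, 1.2, 4.8]
width: 35.6
grasp_force: 30.0
[-4.06916126  1.15923179  4.79885815] [0.20942363 0.56901034 0.06755893] 35.56023259260799
now lip in slot [-6.1  -0.16 -3.77] phi 0.0991 yawerr -0.0005 [530.8 153.7  61.4]
0.05 (-6, 0, -3.5) T [ 0.2 -0.3  2.6] A [ 0.0491  0.0007 -0.0005] [530.8 153.9  58.8]
0 (-6, 0, -3.25) T [ 0.2 -0.9  5.2] A [ 0.0991  0.0006 -0.0005] [530.5 154.   56.1]
-0.02 (-6, 0, -3.25) T [ 0.2 -1.2  6.3] A [ 0.1191  0.0006 -0.0005] [530.3 154.   54.9]
```

The catch is being pushed back as expected, at about 5 N. I'll carry on down.

```bash
python3 -m creep '[{"translation":[0.1,-0.2,1.3],"angular":[0.025,0,0],"jaw":0.25},{"translation":[0.1,-0.3,2.6],"angular":[0.05,0,0],"jaw":0.25},{"translation":[0.1,-0.6,3.9],"angular":[0.075,0,0],"jaw":0.25},{"translation":[0.1,-0.9,5.2],"angular":[0.1,0,0],"jaw":0.25},{"translation":[0.1,-1.1,6],"angular":[0.115,0,0],"jaw":0.25},{"translation":[0.1,-1.1,6.2],"angular":[0.12,0,0],"jaw":0.25},{"translation":[0.1,-1.1,6.2],"angular":[0.12,0,0],"jaw":0.25},{"translation":[0.1,-1.1,6.2],"angular":[0.12,0,0],"jaw":0.25}]'
python3 - <<'E'
from wp import *
o=ctrl.get_obs();print(o['ft_force'],o['moment'],o['width'])
show([])
im=snap("wrist","w16.png");hsv=cv2.cvtColor(im,cv2.COLOR_RGB2HSV);m=cv2.inRange(hsv,(5,180,120),(18,255,255));x,y,w,h=cv2.boundingRect(m);print(x,y,w,h)
print("nose out px",proj("wrist",[PR+Rp@[53,a,70.8] for a in (12,-12)]).round(1),"in 3mm",proj("wrist",PR+Rp@[56,12,70.8]).round(1))
E
```

```text
t: 33.2
ee_pos: [531.5, 154.1, 56.0]
orientation: [-2.408, -1.993, 0.019]
ft_force: [-6.9, 1.3, 11.3]
width: 35.6
grasp_force: 30.1
[-6.91827947  1.27286375 11.2866612 ] [-0.06634976  0.85346066 -0.02182458] 35.57268384184681
now lip in slot [-4.84  0.32 -2.2 ] phi -0.0196 yawerr 0.0001 [531.5 154.1  56. ]
367 235 64 36
nose out px [[367.8 233.3]
 [364.7 277.8]] in 3mm [373.9 233.4]
```

```bash
python3 -m creep '[{"translation":[0,-0.3,0.5],"angular":[0.015,0,0],"jaw":0.25},{"translation":[0,-0.6,1],"angular":[0.03,0,0],"jaw":0.25},{"translation":[0,-0.9,1.5],"angular":[0.045,0,0],"jaw":0.25},{"translation":[0,-1.2,2],"angular":[0.06,0,0],"jaw":0.25},{"translation":[0,-1.2,2],"angular":[0.06,0,0],"jaw":0.25},{"translation":[0,-1.2,2],"angular":[0.06,0,0],"jaw":0.25},{"translation":[0,-1.2,2],"angular":[0.06,0,0],"jaw":0.25},{"translation":[0,-1.2,2],"angular":[0.06,0,0],"jaw":0.25}]'
python3 - <<'E'
from wp import *
o=ctrl.get_obs();print(o['ft_force'],o['moment'],o['width'])
show([])
im=snap("wrist","w17.png");hsv=cv2.cvtColor(im,cv2.COLOR_RGB2HSV);m=cv2.inRange(hsv,(5,180,120),(18,255,255));x,y,w,h=cv2.boundingRect(m);print(x,y,w,h)
b=im[190:330,300:440,::-1];cv2.imwrite('pics/w17c.png',np.hstack([cv2.resize(b,(400,400),interpolation=cv2.INTER_CUBIC),cv2.resize(snap("scene")[180:250,310:380,::-1],(400,400),interpolation=cv2.INTER_CUBIC)]))
E
```

```text
t: 34.25
ee_pos: [530.0, 154.5, 54.7]
orientation: [-2.371, -1.963, 0.078]
ft_force: [-8.4, 0.0, 18.2]
width: 36.0
grasp_force: 30.5
[-8.37681609  0.03081889 18.20954665] [-0.0739294   1.46087211  0.08108898] 35.98026212480832
now lip in slot [-5.79  0.36 -0.03] phi -0.0803 yawerr 0.0003 [530.  154.5  54.7]
370 238 65 34
```

The tool has turned inside the grip, so the rear is better pressed with closed fingertips. I'll release and lift.

```bash
python3 -m creep '[{"translation":[0,0.6,-1],"angular":[-0.04,0,0],"jaw":0.25},{"translation":[0,1,-1.5],"angular":[-0.07,0,0],"jaw":0.25},{"translation":[0,1,-1.5],"angular":[-0.08,0,0],"jaw":0.53},{"translation":[0,1,-1.5],"angular":[-0.08,0,0],"jaw":0.53},{"translation":[0,1,-1.5],"angular":[-0.08,0,0],"jaw":0.53},{"translation":[0,1,-1.5],"angular":[-0.08,0,0],"jaw":0.53},{"translation":[0,1,-1.5],"angular":[-0.08,0,0],"jaw":0.53},{"translation":[0,1,-1.5],"angular":[-0.08,0,0],"jaw":0.53}]'
python3 -m creep '[{"translation":[0,0,-5],"angular":[0,0,0],"jaw":0.53},{"translation":[0,0,-15],"angular":[0,0,0],"jaw":0.53},{"translation":[0,0,-30],"angular":[0,0,0],"jaw":0.53},{"translation":[0,0,-60],"angular":[0,0,0],"jaw":0.53},{"translation":[0,0,-90],"angular":[0,0,0],"jaw":0.4},{"translation":[0,0,-120],"angular":[0,0,0],"jaw":0.2},{"translation":[0,0,-150],"angular":[0,0,0],"jaw":0},{"translation":[0,0,-150],"angular":[0,0,0],"jaw":0}]'
python3 - <<'E'
from wp import *
o=ctrl.get_obs();print(o['ft_force'],o['width'],o['qpos'].round(2));show([])
im=snap("wrist","w18.png")
big=cv2.resize(im[100:260,150:390,::-1],None,fx=3.3,fy=3.3,interpolation=cv2.INTER_CUBIC)
def dots(z,col):
    for a in(-43.5,56.5):
        for b in(-32,32):
            u=(proj("wrist",PR+Rp@[a,b,z])-[150,100]+.5)*3.3;cv2.circle(big,tuple(int(v) for v in u),4,col,1)
dots(70,(0,255,0));dots(76,(0,0,255))
for b in(-12,12):
    u=(proj("wrist",PR+Rp@[53,b,70.8])-[150,100]+.5)*3.3;cv2.circle(big,tuple(int(v) for v in u),4,(255,0,255),1)
cv2.imwrite('pics/w18c.png',big)
E
```

```text
t: 35.35
ee_pos: [530.8, 154.0, 54.5]
orientation: [2.42, 2.003, -0.0]
ft_force: [-0.4, -0.3, -0.8]
width: 46.5
grasp_force: 0.0
t: 36.35
ee_pos: [532.5, 154.5, 207.8]
orientation: [2.418, 2.002, 0.009]
ft_force: [-0.6, 0.1, -0.2]
width: 10.0
grasp_force: 0.0
[-0.60797524  0.07968321 -0.15561566] 10.037214291641966 [ 0.26  0.31  1.79 -0.    1.04  0.45]
now lip in slot [ -4.16   0.89 148.16] phi 0.0055 yawerr 0.0001 [532.5 154.5 207.8]
```

View pics/w18c.png

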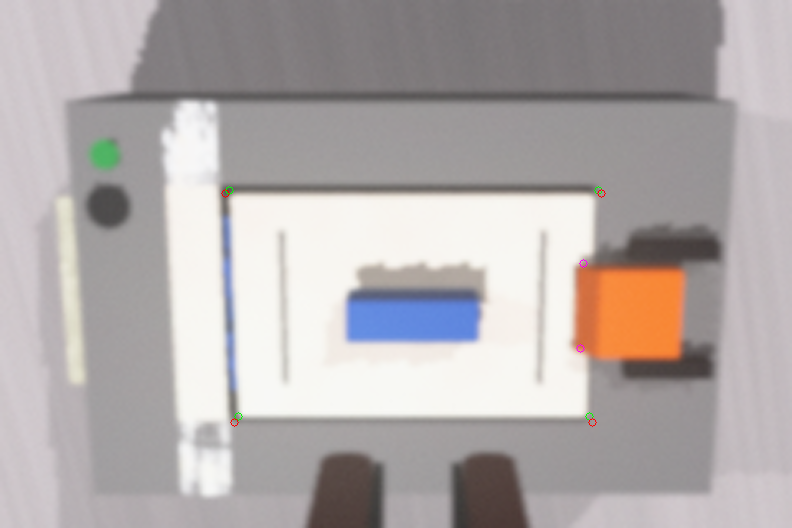

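The last picture shows the cover flush in the bay, its corners on the z=70 dots. The lip is under the bridge (228,300), and the catch nose (577) is sprung out over the rear edge (592). I'll hand it in.

```bash
python3 -c "
from workcell import ctrl
print(ctrl.close_job())"
```

```text
the job is handed in; nothing more can be done
None
```

The cover is home: it was laid flat on the counter, regripped by the rib, hooked into the slot and swung down. In the last picture it sits flush with the catch sprung out over its rear edge. The job was handed in at about 36 s, but no verdict came back.

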